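# Key the bamboo lid home on the canister

## Robot

A 6-joint arm with a two-finger parallel gripper is mounted at the origin on the work surface. World frame = base frame: x ahead of the robot, y to its left, z up, the work surface at z = 0. Lengths are in mm, angles in rad, forces in N, time in s.
With the tool pointing down it reaches from about 350 to 775 mm from the base axis. Payload 7.3 kg.
Tool frame: the origin (TCP) lies at the very end of the fingers, on their centre line; the grasp point (between the pads) lies 19 mm behind it; z points along the fingers, y is the line along which they close (so a half turn about z gives the same grasp; the last joint's range is limited). The gripper opens to 92 mm and grips with 3 to 60 N. Pads are 19 mm wide; open, the fingers measure 130 mm over their backs; the gripper's body (75 mm by 190 mm) begins 47 mm behind the grasp point.
Start: joints at [-1.413, 0.342, 1.524, -0, 1.275, -0.146], TCP at [157.075, -500.971, 226.741] pointing down, gripper open.
Joint ranges: [-2.53, 2.53], [-0.77, 2.02], [0.04, 2.7], [-1, 4.14], [0.28, 2.66], [-3.11, 3.11]. Speed limits (rad/s): [2.57, 2.57, 3.14, 3.14, 3.14, 3.14].

## Interface

Orientations are given as [roll, pitch, yaw] about the fixed x, y, z axes, in that order (R = Rz(yaw) Ry(pitch) Rx(roll)).
In Python, from plant import bot gives the robot as it stands.
- The arm moves only by the tool jog_arm, never from a script. Its argument "targets" is a list of rows, each an object with "xyz": the shift along the tool's x, y, z as a fraction of full scale, a list of three; "spin": the turn about the tool's z as a fraction of full scale. In form: [{"xyz": [x, y, z], "spin": spin}, ...]. A call has exactly 10 rows; each row shifts and turns the commanded pose from where the row before left it, along the tool's axes as they then stand; what a row does not reach is not made up. Full scale, the value 1, is 80 mm for a shift and 0.1 rad for a turn. A row lasts 1/8 s, in which the tool goes at most 62.5 mm and 10.7 degrees, less where a joint would pass 70% of its speed; a pose out of reach is approached as far as the arm can. A call with a number of a shift or a turn outside -1 to 1 is refused whole. A call with a gripper value outside its range is refused whole. "gripper" is the opening in per cent of the stroke, from 0 (shut) to 100 (fully open), set as the call begins (left out, the last holds). The fingers move at their own pace and stop on an object; the grip force is fixed at half the most. Time passes only in rows, so rows that do not move let the fingers close, or fill a call up. It gives the time, the measured TCP pose, the force, the opening and the grip force at its end, in the units of the state.
- bot.get_obs(): the state, without advancing time (a new reading comes with each control period).
- bot.capture(name): name is "scene" or "top"; returns the picture (480x640x3 uint8, blue, green, red); there is no depth.
- bot.get_calibration(name): a dict with "vfov" (degrees; the focal length in pixels is half the picture's height over the tangent of half this angle, whatever the lens; pixels are square), "cx", "cy" (the principal point, pixels), "k1" (the pictures are not rectified: a ray, as slopes to the right and down, at radius r is drawn at 1 + k1 r^2 times it, then the intrinsics apply), "eye" and "rotation" of the camera in the world. Camera axes: x right, y down, z forward; pixel columns grow to the right and rows downward; lengths in mm; the calibration is good to about 2 mm. A picture is of the moment at which its call begins. get_calibration takes no time and is no camera call.
- bot.close_job(): hands the job in; it is judged then, once.
The state is a dict: "time": time; "joint_positions": joint angles; "dq": joint speeds; "tau": joint torques, N m; "tool_pos": TCP position; "tcp_rot": TCP orientation; "contact_force": force on the tool from outside, world axes, zero at the start; "moment": the same for the moment, N m; "grip_width": finger opening in mm; "finger_force": force on a finger pad.
Only numpy, scipy, OpenCV 4.12 (cv2) and the standard library are available. Lean on these libraries where they do the work, as an engineer would, in place of code of your own. Each camera call takes 0.05 s, during which the arm holds its last target. There are 200 camera calls.

## Task

The bamboo lid of the wide white canister stands proud because the notch in its rim is not over the steel locating pin. With a fingertip, push the stub on the lid to turn the lid round until the notch is over the pin, then press the lid gently down until it is fully home. Do not lift the lid, and leave everything else on the counter standing where it is.

Things in the scene. Friction and masses are not known exactly. Their poses are not given: they have to be found in the camera images.
- canister: Wide white ceramic canister, fixed to the counter (it does not move), 128 mm diameter, rim 100 mm above the counter. Origin: centre of its underside; z up; x points from its axis to the steel locating pin. The lid, coaxial with it, is a bamboo disc 140 mm across, 8 mm thick; its top face is 118 mm above the counter standing proud, 109 mm fully home.
- pin (a point): Top of the pin's inward toe, 66 mm from the canister's axis, 109.3 mm above the counter. The pin's upright is an 8 mm steel rod 77 mm from the axis, just outside the lid's rim, its top 120 mm above the counter; from it the round 8 mm toe runs inward, level, to 57 mm from the axis. The lid's rim passes over the toe until the notch meets it.
- lid (a joint): How far the lid is pressed down, m: 0 standing proud (at the start), 0.009 fully home, negative if lifted. The gasket grips: the lid stays where it is left and needs about 4 N to press down. Over the toe it is blocked at about 0.001 unless the notch is over the toe.
- lid_turn (a joint): Turn of the lid on the canister about the upright axis, rad, counter-clockwise seen from above: 0 (or any whole turn, such as 6.283) is notch exactly over the pin. Starts anywhere from 0.7 to 5.5. It turns freely both ways, stays where it is left, and takes about 1.1 N on the stub.
- notch (a point): Centre of the notch in the lid's rim, 66 mm from the axis, at the level of the lid's top face. The notch is 18 mm wide and runs from the rim in to 54 mm from the axis: the 8 mm toe fits with 5 mm to spare each side (lid within about 0.07 rad).
- stub (a point): Centre of the top of the finger stub, an upright wooden peg 16 mm in diameter and 20 mm tall on the lid, 44 mm from the axis, straight across the lid from the notch (half a turn).
- pad (a point): Centre of the top of the low round pad at the middle of the lid, 36 mm across, 4 mm above the lid's top face: a good place to press.
- mug: Bystander: blue mug 76 mm wide, 90 mm tall, beside the canister. Origin: centre of underside.
- spice_jar: Bystander: amber jar 48 mm wide, 85 mm tall, beside the canister. Origin: centre of underside.
- tall_can_a: Bystander: narrow white canister 100 mm wide with a knobbed lid, 192 mm tall. Origin: centre of underside.
- tall_can_b: Bystander: narrow white canister 100 mm wide with a knobbed lid, 162 mm tall. Origin: centre of underside.
- soap: Bystander: dish-soap bottle 60 mm wide, 190 mm tall. Origin: centre of underside.
- bowl: Bystander: white bowl 140 mm wide, 55 mm tall. Origin: centre of underside.
There are look-alikes about, which are no part of the job. What is shaped like the canister but blue is not meant.

How it is judged (in metres and radians):
On the way, in this order (a step that is already met when the one before it is completed fails the run):
1. the notch has been turned over the pin (horizontal distance between notch and pin below 0.008 m).
2. the lid has been pressed home over the pin (horizontal distance between notch and pin below 0.008 m and value of joint lid above 0.0075 m), for 0.1 s.
At the end, for the whole second after the job is handed in: The notch is over the pin (centres within 8 mm across) and the lid is at rest, pressed down at least 7.5 mm of its 9 mm (all of step 2 and velocity of joint lid between -0.01 and 0.01 m/s and velocity of joint lid_turn between -0.1 and 0.1 rad/s); the robot touches nothing.
It fails at once if the lid is lifted by more than 4 mm (value of joint lid below -0.004 m).
It fails at once if the lid is pressed or squeezed with more than 60 N (contact force between the fingers and canister above 60 N).
It fails at once if another thing on the counter is shifted by more than 25 mm or knocked over (distance of any of mug, spice_jar, tall_can_a, tall_can_b, soap, bowl from where it was at the start of the episode above 0.025 m or angle between any of mug, spice_jar, tall_can_a, tall_can_b, soap's own z axis and vertical above 0.5 rad).
It also fails if it takes over 48 s, if anything falls off the work surface, if the arm or the gripper's body presses on something with over 40 N, if the wrist force passes 120 N, or if a joint passes its speed limit or range.

## Working session

There is one attempt and no reset: what is moved stays moved. The work goes in short steps, Python scripts to look and compute and a tool call to move; the robot and the scene stay as the last step left them, time stands still between calls to the robot, and variables do not carry over. Pictures are saved under pics/ and viewed, at most 10 in all, crops included, and the job is handed in when it is done.

Besides the shell and the picture viewer there is one more tool, called after "Call:" as name(argument=value, ...) on one line, values as JSON. jog_arm: Moves the arm, as the interface text tells. Shift numbers are shares of 80 mm and turn numbers shares of 0.1 rad, none past 1 either way. Its arguments: {"type":"object","properties":{"targets":{"type":"array","items":{"type":"object","properties":{"xyz":{"type":"array","items":{"type":"number"}},"spin":{"type":"number"}}}},"gripper":{"type":"number"}},"required":["targets"]}

```bash
mkdir -p pics; python3 - <<'E'
from plant import bot
import cv2
for n in("scene","top"):
    cv2.imwrite(f"pics/{n}0.png",bot.capture(n)); print(n,bot.get_calibration(n))
o=bot.get_obs();print(o)
E
```

```text
scene {'vfov': 48.95102814028702, 'cx': 317.8014295546675, 'cy': 246.47400763986315, 'k1': -0.12959648141454772, 'eye': array([1310.17299916,  -36.69795395,  979.4686257 ]), 'rotation': array([-2.42931103, -0.0060966 ,  1.57486808])}
top {'vfov': 53.388946228560215, 'cx': 327.56363500145864, 'cy': 234.05713930211897, 'k1': -0.10645550798263426, 'eye': array([ 385.90968955,   -6.82717837, 1272.43753343]), 'rotation': array([-3.00194737, -0.02507914, -1.57883803])}
{'time': 0.1, 'joint_positions': array([-1.41299650e+00,  3.42653133e-01,  1.52491888e+00,  1.32364543e-05,
        1.27540217e+00, -1.46011903e-01]), 'dq': array([-7.37957232e-04, -2.15314659e-03,  3.30268673e-05, -7.94058280e-05,
       -5.79125103e-04, -7.71404345e-04]), 'tau': array([ 1.99156682e-03, -4.32004595e+01, -2.44694388e+01,  7.19929347e-02,
        5.25773491e-02, -3.77296146e-05]), 'tool_pos': array([ 157.02037004, -500.5889555 ,  226.11533005]), 'tcp_rot': array([-3.14022767e+00, -2.13525727e-04,  3.03807727e-01]), 'contact_force': array([-0.70666102, -1.28137748,  0.91364476]), 'moment': array([-0.02795254, -0.00255487,  0.00057287]), 'finger_force': 0.0, 'grip_width': 92.0076525350857}
```

View pics/scene0.png

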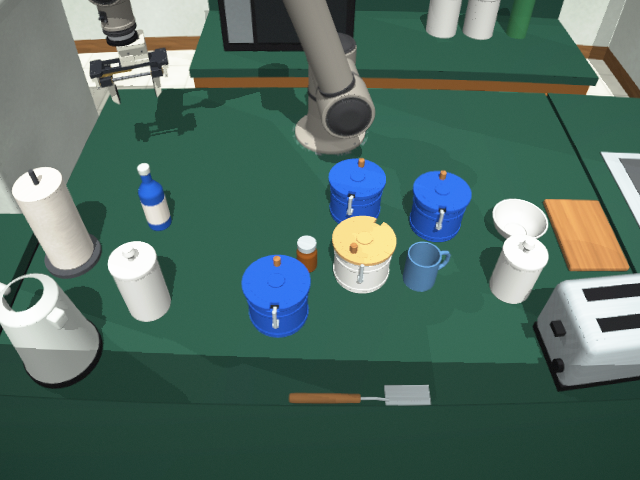

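View pics/top0.png

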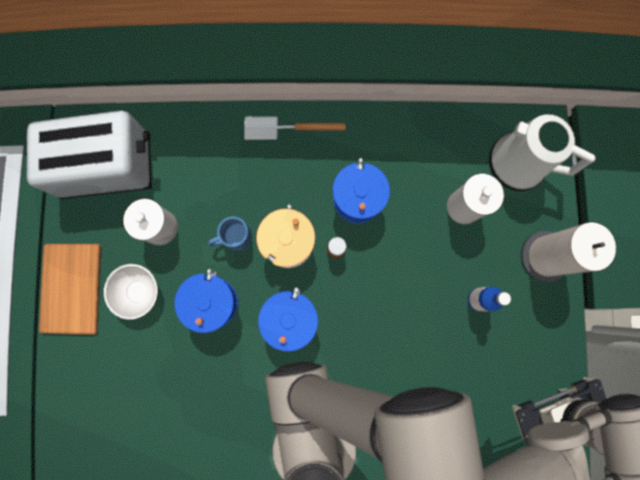

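The lid is at about (286,238) in the top view. The stub is at (296,223), the notch at (271,258) and the pin at (289,208). Turning clockwise moves the stub past the jar side to the robot side.

```bash
cat > h.py <<'E'
import numpy as np, cv2
from plant import bot
from scipy.spatial.transform import Rotation as R
def cast(n,uv,z):
    c=bot.get_calibration(n); f=240/np.tan(np.radians(c["vfov"]/2))
    K=np.array([[f,0,c["cx"]],[0,f,c["cy"]],[0,0,1]])
    p=cv2.undistortPoints(np.float64(uv).reshape(-1,1,2),K,np.array([c["k1"],0,0,0,0.]))[:,0]
    d=R.from_euler("xyz",c["rotation"]).apply(np.c_[p,np.ones(len(p))])
    e=np.array(c["eye"]); return (e+d*((z-e[2])/d[:,2])[:,None])[:,:2]
def blob(im,lo,hi,box):
    m=cv2.inRange(cv2.cvtColor(im,cv2.COLOR_BGR2HSV),lo,hi); k=np.zeros_like(m); x0,y0,x1,y1=box; k[y0:y1,x0:x1]=255
    cs,_=cv2.findContours(m&k,cv2.RETR_EXTERNAL,cv2.CHAIN_APPROX_NONE); return max(cs,key=cv2.contourArea)[:,0]
BOX={"top":(250,195,325,285),"scene":(320,205,405,300)}
def look(n,im):
    c=blob(im,(15,60,120),(32,255,255),BOX[n]); w=cast(n,c,118).astype(np.float32)
    (x,y),r=cv2.minEnclosingCircle(w); s=blob(im,(5,150,60),(14,255,255),BOX[n])
    return np.array([x,y]),r,s
E
python3 - <<'E'
from h import *
t=[]
for n in("scene","top"):
    im=cv2.imread(f"pics/{n}0.png"); c,r,s=look(n,im)
    print(n,"lid",c,r,"stub px",s.mean(0),len(s),"at z133",cast(n,[s.mean(0)],133))
    x0,y0,x1,y1=BOX[n]; t.append(cv2.resize(im[y0:y1,x0:x1],(400,480),interpolation=cv2.INTER_CUBIC))
cv2.imwrite("pics/crop.png",np.hstack(t))
E
```

```text
Traceback (most recent call last):
  File "h.py", line 16, in look
    (x,y),r=cv2.minEnclosingCircle(w); s=blob(im,(5,150,60),(14,255,255),BOX[n])
                                         ~~~~^^^^^^^^^^^^^^^^^^^^^^^^^^^^^^^^^^^
  File "h.py", line 12, in blob
    cs,_=cv2.findContours(m&k,cv2.RETR_EXTERNAL,cv2.CHAIN_APPROX_NONE); return max(cs,key=cv2.contourArea)[:,0]
                                                                               ~~~^^^^^^^^^^^^^^^^^^^^^^^^
ValueError: max() iterable argument is empty
```

```bash
python3 - <<'E'
from h import *
t=[]
for n in("scene","top"):
    im=cv2.imread(f"pics/{n}0.png"); h=cv2.cvtColor(im,cv2.COLOR_BGR2HSV)
    u,v=(353,247) if n=="scene" else (296,223)
    print(n,h[v-4:v+5:2,u-4:u+5:2].tolist())
    x0,y0,x1,y1=BOX[n]; t.append(cv2.resize(im[y0:y1,x0:x1],(400,480),interpolation=cv2.INTER_CUBIC))
cv2.imwrite("pics/crop.png",np.hstack(t))
E
```

```text
scene [[[23, 105, 250], [19, 121, 240], [15, 143, 229], [16, 142, 235], [23, 107, 249]], [[23, 105, 250], [15, 145, 224], [15, 144, 232], [15, 144, 226], [16, 134, 224]], [[18, 123, 219], [14, 147, 146], [15, 145, 229], [15, 143, 227], [16, 131, 189]], [[18, 125, 206], [14, 145, 134], [15, 148, 164], [14, 145, 162], [17, 128, 217]], [[23, 104, 250], [14, 144, 138], [14, 145, 163], [15, 146, 154], [21, 115, 242]]]
top [[[19, 113, 242], [16, 131, 231], [14, 134, 227], [18, 118, 240], [21, 106, 248]], [[17, 120, 236], [13, 143, 220], [13, 143, 224], [15, 130, 223], [21, 105, 247]], [[18, 117, 237], [13, 143, 210], [13, 150, 199], [15, 134, 187], [21, 107, 246]], [[19, 114, 241], [15, 129, 166], [14, 127, 151], [16, 120, 197], [21, 105, 248]], [[20, 109, 243], [16, 122, 190], [16, 126, 176], [17, 122, 211], [22, 102, 248]]]
```

View pics/crop.png

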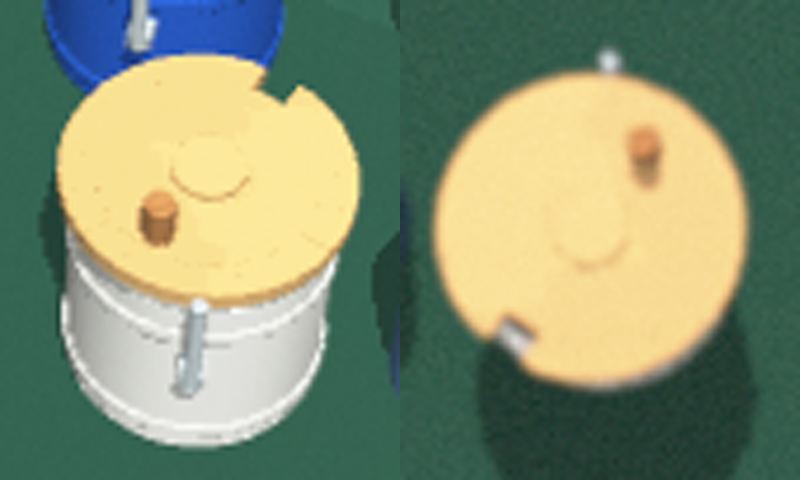

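The crops show the pin top at scene (362.3,265) and top (289.2,206.3). The stub top is at (353.8,245.2) and (295.8,220.9), and the notch is at (378.9,223) and (271.6,257.4).

```bash
sed -i 's/(15,60,120),(32/(12,60,110),(32/; s/(5,150,60),(14,255,255)/(5,126,100),(16,255,255)/' h.py; python3 - <<'E'
from h import *
P={"scene":[(362.3,265),(353.8,245.2),(378.9,223)],"top":[(289.2,206.3),(295.8,220.9),(271.6,257.4)]}
for n in P:
    c,r,s=look(n,cv2.imread(f"pics/{n}0.png"))
    print(n,"lid",c,r)
    for p,z in zip(P[n],(120,138,118)):
        d=cast(n,[p],z)[0]-c; print(d+c,np.hypot(*d),np.arctan2(d[1],d[0]))
E
```

```text
scene lid [545.00494385  65.92336273] 73.29277038574219
[618.37448181  58.9082258 ] 73.70414673805756 -0.09532397493621876
[579.2612263   41.61689825] 42.00353679140192 -0.6171050783343186
[495.13184271 102.83727121] 62.048068917122585 2.504421097491285
top lid [541.04968262  66.27441406] 73.36229705810547
[616.99311923  56.68388929] 76.54661149133115 -0.1256201267556064
[577.5141582  39.6716211] 45.13719721923817 -0.6302865458287077
[491.47672021  99.0417174 ] 59.42368862159916 2.557529357745648
```

Call:
jog_arm(gripper=28, targets=[{"xyz": [0.587,-0.407,0],"spin": 0},{"xyz": [0.587,-0.407,0],"spin": 0},{"xyz": [0.587,-0.407,0],"spin": 0},{"xyz": [0.587,-0.407,0],"spin": 0},{"xyz": [0.587,-0.407,0],"spin": 0},{"xyz": [0.587,-0.407,0],"spin": 0},{"xyz": [0.587,-0.407,0],"spin": 0},{"xyz": [0.587,-0.407,0],"spin": 0},{"xyz": [0.587,-0.407,0],"spin": 0},{"xyz": [0.587,-0.407,0],"spin": 0}])

```text
time: 1.35
tool_pos: [508.6, -48.1, 226.5]
tcp_rot: [3.142, 0.0, 0.304]
contact_force: [0.3, -1.0, 0.2]
grip_width: 25.8
finger_force: 0.0
```

Call:
jog_arm(targets=[{"xyz": [0.587,-0.407,0],"spin": 0},{"xyz": [0.587,-0.407,0],"spin": 0},{"xyz": [0,0,0],"spin": -1},{"xyz": [0,0,0],"spin": -1},{"xyz": [0,0,0],"spin": -1},{"xyz": [0,0,0],"spin": -1},{"xyz": [0,0,0],"spin": -1},{"xyz": [0,0,0],"spin": -1},{"xyz": [0,0,0],"spin": -1},{"xyz": [0,0,0],"spin": -1}])

```text
time: 2.6
tool_pos: [577.6, 40.4, 226.2]
tcp_rot: [-3.141, 0.001, 1.107]
contact_force: [-0.3, -0.7, -0.3]
grip_width: 25.6
finger_force: 0.0
```

Call:
jog_arm(targets=[{"xyz": [0,0,0],"spin": -1},{"xyz": [0,0,0],"spin": -1},{"xyz": [0,0,0],"spin": -1},{"xyz": [0,0,0],"spin": -1},{"xyz": [0,0,0],"spin": -1},{"xyz": [0,0,0],"spin": -1},{"xyz": [0,0,0],"spin": -1},{"xyz": [0,0,0],"spin": -1},{"xyz": [0,0,0],"spin": -1},{"xyz": [0,0,0],"spin": -1}])

```text
time: 3.85
tool_pos: [577.6, 40.4, 226.2]
tcp_rot: [-3.141, -0.001, 2.107]
contact_force: [-0.5, -1.3, -0.2]
grip_width: 25.8
finger_force: 0.0
```

Call:
jog_arm(targets=[{"xyz": [0,0,0],"spin": -1},{"xyz": [0,0,0],"spin": -1},{"xyz": [0,0,0],"spin": -1},{"xyz": [0,0,0],"spin": -1},{"xyz": [0,0,0.15],"spin": 0},{"xyz": [0,0,0.15],"spin": 0},{"xyz": [0,0,0.15],"spin": 0},{"xyz": [0,0,0.15],"spin": 0},{"xyz": [0,0,0],"spin": 0},{"xyz": [0,0,0],"spin": 0}])

```text
time: 5.1
tool_pos: [578.2, 40.4, 179.0]
tcp_rot: [3.141, 0.001, 2.504]
contact_force: [0.1, 0.6, 0.7]
grip_width: 25.8
finger_force: 0.0
```

```bash
python3 - <<'E'
from h import *
im=bot.capture("scene"); cv2.imwrite("pics/c2.png",cv2.resize(im[160:300,300:440],(560,560),interpolation=cv2.INTER_CUBIC))
E
```

```text
(no output)
```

View pics/c2.png

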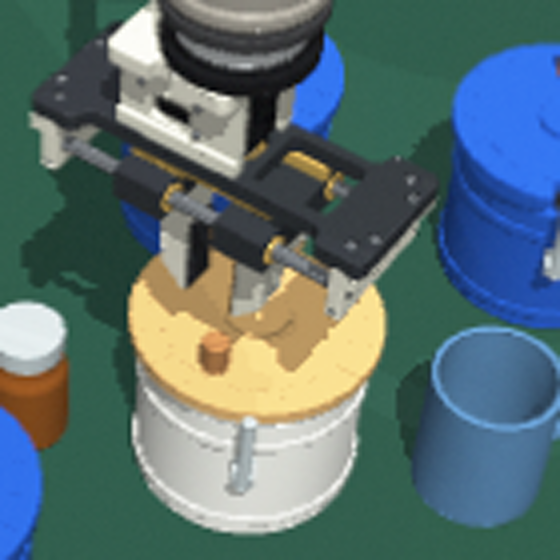

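The fingertips, at about (346,231) and (362,238) in the full picture, sit above the stub and straddle it. I'll check that numerically.

```bash
python3 - <<'E'
from h import *
print(cast("scene",[(346.3,231),(362,238),(353.8,245.2)],[179,179,138]))
E
```

```text
[[576.27219772  23.90594243]
 [595.28483478  55.33196862]
 [579.2612263   41.61689825]]
```

Call:
jog_arm(targets=[{"xyz": [0,0,0.09],"spin": 0},{"xyz": [0,0,0.09],"spin": 0},{"xyz": [0,0,0.09],"spin": 0},{"xyz": [0,0,0.09],"spin": 0},{"xyz": [0,0,0.09],"spin": 0},{"xyz": [0,0,0.06],"spin": 0},{"xyz": [0,0,0],"spin": 0},{"xyz": [0,0,0],"spin": 0},{"xyz": [0,0,0],"spin": 0},{"xyz": [0,0,0],"spin": 0}])

```text
time: 6.4
tool_pos: [578.0, 40.4, 138.1]
tcp_rot: [3.141, 0.0, 2.504]
contact_force: [0.5, 0.5, -0.0]
grip_width: 25.5
finger_force: 0.0
```

Call:
jog_arm(targets=[{"xyz": [0,0,0.03],"spin": 0},{"xyz": [0,0,0.03],"spin": 0},{"xyz": [0,0,0.03],"spin": 0},{"xyz": [0,0,0.03],"spin": 0},{"xyz": [0,0,0.03],"spin": 0},{"xyz": [0,0,0],"spin": 0},{"xyz": [0,0,0],"spin": 0},{"xyz": [0,0,0],"spin": 0},{"xyz": [0,0,0],"spin": 0},{"xyz": [0,0,0],"spin": 0}])

```text
time: 7.65
tool_pos: [577.9, 40.4, 125.9]
tcp_rot: [-3.142, 0.0, 2.504]
contact_force: [1.3, 0.3, 0.6]
grip_width: 25.7
finger_force: 0.0
```

Call:
jog_arm(targets=[{"xyz": [0.003,-0.055,0],"spin": 1},{"xyz": [0.003,-0.055,0],"spin": 1},{"xyz": [0.003,-0.055,0],"spin": 1},{"xyz": [0.003,-0.055,0],"spin": 1},{"xyz": [0.003,-0.055,0],"spin": 1},{"xyz": [0.003,-0.055,0],"spin": 1},{"xyz": [0.003,-0.055,0],"spin": 1},{"xyz": [0.003,-0.055,0],"spin": 1},{"xyz": [0.003,-0.055,0],"spin": 1},{"xyz": [0.003,-0.055,0],"spin": 1}])

```text
time: 8.9
tool_pos: [540.2, 22.4, 126.2]
tcp_rot: [3.139, 0.001, 1.5]
contact_force: [2.6, -2.2, -1.1]
grip_width: 25.8
finger_force: 1.2
```

Call:
jog_arm(targets=[{"xyz": [0.003,-0.055,0],"spin": 1},{"xyz": [0.003,-0.055,0],"spin": 1},{"xyz": [0.003,-0.055,0],"spin": 1},{"xyz": [0.003,-0.055,0],"spin": 1},{"xyz": [0.003,-0.055,0],"spin": 1},{"xyz": [0.003,-0.055,0],"spin": 1},{"xyz": [0.003,-0.055,0],"spin": 1},{"xyz": [0.003,-0.055,0],"spin": 1},{"xyz": [0.003,-0.055,0],"spin": 1},{"xyz": [0.003,-0.055,0],"spin": 1}])

```text
time: 10.15
tool_pos: [503.9, 45.2, 126.1]
tcp_rot: [3.14, 0.0, 0.501]
contact_force: [-0.3, -2.2, 0.4]
grip_width: 25.6
finger_force: 1.1
```

Call:
jog_arm(targets=[{"xyz": [0.003,-0.055,0],"spin": 1},{"xyz": [0.003,-0.055,0],"spin": 1},{"xyz": [0.003,-0.055,0],"spin": 1},{"xyz": [0.003,-0.055,0],"spin": 1},{"xyz": [0.003,-0.055,0],"spin": 1},{"xyz": [0.003,-0.055,0],"spin": 1},{"xyz": [0,0,0],"spin": 0},{"xyz": [0,0,0],"spin": 0},{"xyz": [0,0,0],"spin": 0},{"xyz": [0,0,0],"spin": 0}])

```text
time: 11.4
tool_pos: [498.8, 71.2, 125.9]
tcp_rot: [-3.142, -0.0, -0.096]
contact_force: [0.4, 0.0, -0.1]
grip_width: 25.7
finger_force: 0.0
```

```bash
python3 - <<'E'
from h import *
im=bot.capture("scene"); cv2.imwrite("pics/c3.png",cv2.resize(im[200:300,310:410],(600,600),interpolation=cv2.INTER_CUBIC))
p=bot.get_obs()["tool_pos"][:2]-[541.5,66];print(p,np.hypot(*p),np.arctan2(p[1],p[0]))
E
```

```text
[-42.75082799   5.20530221] 43.06655854322031 3.02042996465367
```

View pics/c3.png

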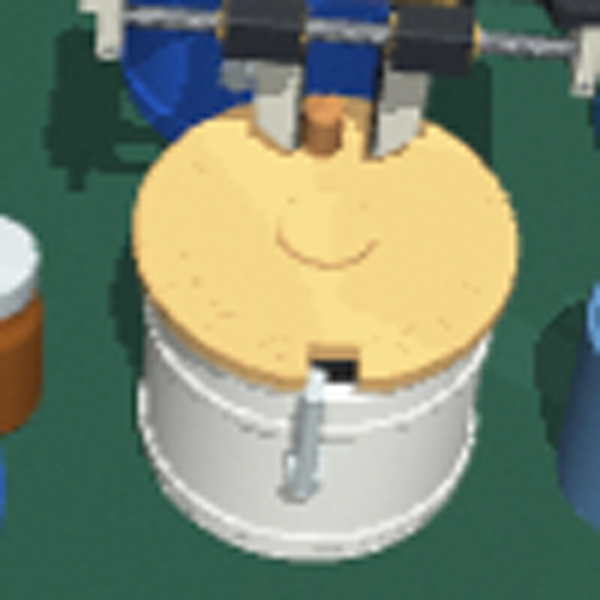

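The notch, centred at about (333,350) in the crop, is just right of the pin top at (316,375). It needs a little more clockwise turn.

```bash
python3 - <<'E'
from h import *
px=np.array([(308,348),(357,346),(316,373),(323,104)])/6+[310,200]
w=cast("scene",px,np.array([118,118,120,138]))-[541.5,66]+[-1.5,0]
print(w,np.arctan2(w[:,1],w[:,0]))
E
```

```text
[[ 54.71796322  -7.95981549]
 [ 53.65232489   9.47916781]
 [ 67.72026045  -5.93158342]
 [-45.86617671   1.28335284]] [-0.14445659  0.17487302 -0.08736653  3.11361958]
```

Call:
jog_arm(targets=[{"xyz": [0.002,-0.03,0],"spin": 0.55},{"xyz": [0.002,-0.03,0],"spin": 0.55},{"xyz": [0,0,0],"spin": 0},{"xyz": [0,0,0],"spin": 0},{"xyz": [0,0.04,0],"spin": 0},{"xyz": [0,0,0],"spin": 0},{"xyz": [0,0,-0.2],"spin": 0},{"xyz": [0,0,-0.2],"spin": 0},{"xyz": [0,0,0],"spin": 0},{"xyz": [0,0,0],"spin": 0}])

```text
time: 12.7
tool_pos: [498.7, 72.9, 157.3]
tcp_rot: [3.141, 0.001, -0.206]
contact_force: [0.5, -0.8, -0.2]
grip_width: 25.6
finger_force: 0.0
```

```bash
python3 - <<'E'
from h import *
im=bot.capture("scene"); cv2.imwrite("pics/c4.png",cv2.resize(im[210:290,320:400],(600,600),interpolation=cv2.INTER_CUBIC))
p=bot.get_obs();print(p["tool_pos"],p["contact_force"])
E
```

```text
[498.55549741  72.82824037 157.17453769] [-0.25103129  0.10247466 -0.45678866]
```

View pics/c4.png

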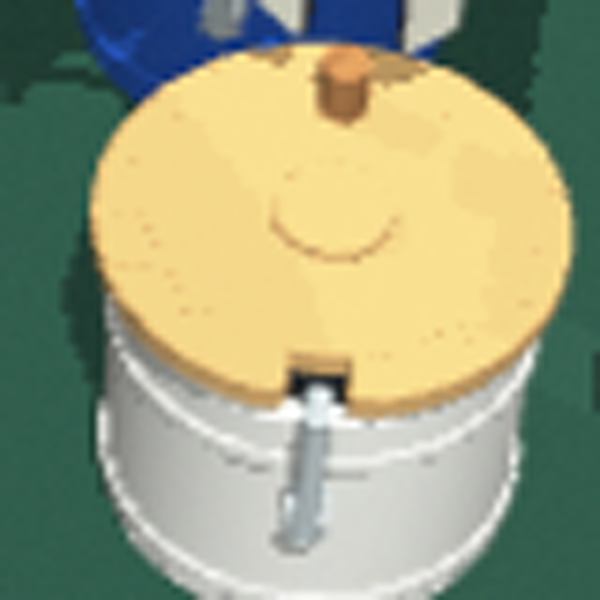

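The notch spans 288–350 in the crop and is centred on the pin at 319, so the lid is aligned. Next I press on the pad with the gripper shut.

Call:
jog_arm(gripper=0, targets=[{"xyz": [0.109,-0.005,0],"spin": 0},{"xyz": [0.109,-0.005,0],"spin": 0},{"xyz": [0.109,-0.005,0],"spin": 0},{"xyz": [0.109,-0.005,0],"spin": 0},{"xyz": [0.109,-0.005,0],"spin": 0},{"xyz": [0,0,0.1],"spin": 0},{"xyz": [0,0,0.1],"spin": 0},{"xyz": [0,0,0.1],"spin": 0},{"xyz": [0,0,0.06],"spin": 0},{"xyz": [0,0,0],"spin": 0}])

```text
time: 14.0
tool_pos: [541.8, 65.9, 128.7]
tcp_rot: [3.141, 0.001, -0.206]
contact_force: [0.1, 0.0, -0.8]
grip_width: 0.6
finger_force: 0.0
```

Call:
jog_arm(targets=[{"xyz": [0,0,0.02],"spin": 0},{"xyz": [0,0,0.02],"spin": 0},{"xyz": [0,0,0.02],"spin": 0},{"xyz": [0,0,0.02],"spin": 0},{"xyz": [0,0,0.02],"spin": 0},{"xyz": [0,0,0.02],"spin": 0},{"xyz": [0,0,0],"spin": 0},{"xyz": [0,0,0],"spin": 0},{"xyz": [0,0,0],"spin": 0},{"xyz": [0,0,0],"spin": 0}])

```text
time: 15.25
tool_pos: [542.1, 65.9, 119.6]
tcp_rot: [3.142, -0.0, -0.206]
contact_force: [-0.8, -1.1, 3.9]
grip_width: 0.1
finger_force: 2.0
```

Call:
jog_arm(targets=[{"xyz": [0,0,0.02],"spin": 0},{"xyz": [0,0,0.02],"spin": 0},{"xyz": [0,0,0.02],"spin": 0},{"xyz": [0,0,0.01],"spin": 0},{"xyz": [0,0,0.01],"spin": 0},{"xyz": [0,0,0],"spin": 0},{"xyz": [0,0,0],"spin": 0},{"xyz": [0,0,0],"spin": 0},{"xyz": [0,0,0],"spin": 0},{"xyz": [0,0,0],"spin": 0}])

```text
time: 16.5
tool_pos: [542.1, 65.9, 113.3]
tcp_rot: [3.142, -0.0, -0.206]
contact_force: [-2.0, -1.4, 6.2]
grip_width: 0.6
finger_force: 2.8
```

Another 0.4 mm steps until the force rises, to be sure the lid is home.

Call:
jog_arm(targets=[{"xyz": [0,0,0.005],"spin": 0},{"xyz": [0,0,0.005],"spin": 0},{"xyz": [0,0,0],"spin": 0},{"xyz": [0,0,0],"spin": 0},{"xyz": [0,0,0],"spin": 0},{"xyz": [0,0,0],"spin": 0},{"xyz": [0,0,0],"spin": 0},{"xyz": [0,0,0],"spin": 0},{"xyz": [0,0,0],"spin": 0},{"xyz": [0,0,0],"spin": 0}])

```text
time: 17.75
tool_pos: [542.2, 65.9, 113.2]
tcp_rot: [3.142, -0.001, -0.206]
contact_force: [-4.5, -1.4, 11.8]
grip_width: 0.7
finger_force: 5.5
```

The force rose to 12 N with no further travel, so the lid is home. Now I retreat.

Call:
jog_arm(targets=[{"xyz": [0,0,-0.02],"spin": 0},{"xyz": [0,0,-0.1],"spin": 0},{"xyz": [0,0,-0.3],"spin": 0},{"xyz": [0,0,-0.4],"spin": 0},{"xyz": [0,0,-0.4],"spin": 0},{"xyz": [0,0,0],"spin": 0},{"xyz": [0,0,0],"spin": 0},{"xyz": [0,0,0],"spin": 0},{"xyz": [0,0,0],"spin": 0},{"xyz": [0,0,0],"spin": 0}])

```text
time: 19.0
tool_pos: [541.9, 65.9, 209.4]
tcp_rot: [3.141, 0.001, -0.206]
contact_force: [0.8, 0.5, 0.0]
grip_width: 0.2
finger_force: 0.0
```

```bash
python3 - <<'E'
from h import *
im=bot.capture("scene"); cv2.imwrite("pics/c5.png",cv2.resize(im[150:300,300:450],(600,600),interpolation=cv2.INTER_CUBIC))
E
```

```text
(no output)
```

View pics/c5.png

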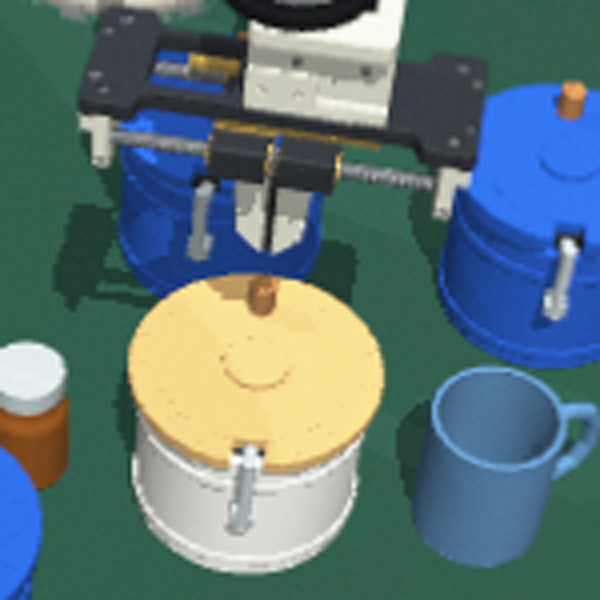

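The picture shows the lid seated, the pin top poking up through the notch at (247,455), and the fingers clear.

```bash
python3 -c "
from plant import bot
print(bot.close_job())"
```

```text
the job is handed in; nothing more can be done
None
```

I turned the lid until its notch was over the pin, pressed it fully home (12 N at the end, no further travel), and handed the job in at about 19 s with the arm clear; the result of the judging was not reported back.

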